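# Find the loaded sample case and slide it under the scanner

## Task

Three identical closed sample cases stand on the blue mat and only one holds a steel sample block: find it by its weight, set it in the scanner's guide lane, and slide it under the bridge until it is fully home against the red end stop. Leave the two empty cases upright on the mat where they stood, each put back to within about 3 cm if you lift it; keep the cases roughly level (not tipped or swung by more than about 30 degrees), and do not disturb the bottle, jar or brass objective.

Things in the scene. Friction and masses are not known exactly. Their poses are not given: they have to be found in the camera images.
- case_1: closed white sample case, 140 (own x) x 60 (own y) x 50 mm high to the lid; origin: centre of its underside, z up. On top a black handle: a bar 90 mm long along own x, 14 x 14 mm in section, centred, from 67 to 81 mm above the underside, open beneath (17 mm above the lid). Stands on the blue mat, roughly along the mat's x. All three look the same; any may be the loaded one
- case_2: another identical case: same sizes, origin and axes as case_1. An empty case weighs 0.20 to 0.29 kg, the loaded one 0.52 to 0.71 kg (steel block inside). A case hung by its handle can swing between the pads if it is carried fast or spun
- case_3: another identical case: same sizes, origin and axes as case_1. An empty case weighs 0.20 to 0.29 kg, the loaded one 0.52 to 0.71 kg (steel block inside). A case hung by its handle can swing between the pads if it is carried fast or spun
- mat: fixed blue storage mat, 240 (own x) x 360 mm (own y), 4 mm thick, on which the three cases stand side by side; origin: centre of its underside
- scanner: fixed scanner on a black base plate 340 (own x) x 150 (own y) x 8 mm; origin: centre of the plate's underside, own x along the guide lane away from the robot, z up. Two aluminium rails (x = -150 to +170 mm, tops 22 mm above the bench) leave a straight lane 74 mm wide centred on y = 0, floor 8 mm above the bench, open at the robot's end
- bridge (a point): middle of the underside of the white bridge with a green line that spans the lane (scanner x = 60 to 100 mm, y = -75 to 75 mm), 100 mm above the bench; bridge top 154 mm. A case with its handle (89 mm on the lane floor) passes beneath with 11 mm to spare; a gripper holding the handle cannot
- stop (a point): middle of the face of the red end stop at the far end of the lane: scanner x = 150 mm, 24 mm above the bench; the stop's top is 40 mm above the bench
- home (a point): where a case's origin lies when the case is fully home, touching the stop and centred under the bridge: scanner x = 80, y = 0, z = 8 mm (lane floor). The case's end nearest the robot is then at scanner x = 10 mm, 50 mm in front of the bridge
- bottle: bystander: amber bottle, 48 mm diameter, 110 mm high, upright; origin: centre of its base
- jar: bystander: white jar with blue cap, 56 mm diameter, 60 mm high; origin: centre of its base
- objective: bystander: brass microscope objective standing on end, 34 mm diameter, 55 mm high; origin: centre of its base
There are look-alikes about, which are no part of the job. What is shaped like the case_2 but pink is not meant. What is shaped like the case_1 but green is not meant.

How it is judged:
At the end, for the whole second after the job is handed in: The loaded case (over 4 N on the lane) rests level (0.06 rad) in the lane under the bridge, within 7 mm of the end stop and 12 mm of the lane's middle; the other two stand upright (0.08 rad), at rest, within 35 mm of where they started (((x of case_1 in the frame of scanner between 0.073 and 0.087 m and y of case_1 in the frame of scanner between -0.012 and 0.012 m and z of case_1 in the frame of scanner between 0.004 and 0.012 m and angle between the x axis of case_1 and the x axis of scanner, either way round below 0.15 rad and contact force between case_1 and scanner above 4 N and linear speed of each of case_1, case_2, case_3 below 0.02 m/s and distance of each of case_2, case_3 from where it was at the start of the episode below 0.035 m and angle between each of case_2, case_3's own z axis and vertical below 0.08 rad and angle between case_1's own z axis and vertical below 0.06 rad) or (x of case_2 in the frame of scanner between 0.073 and 0.087 m and y of case_2 in the frame of scanner between -0.012 and 0.012 m and z of case_2 in the frame of scanner between 0.004 and 0.012 m and angle between the x axis of case_2 and the x axis of scanner, either way round below 0.15 rad and contact force between case_2 and scanner above 4 N and linear speed of each of case_2, case_1, case_3 below 0.02 m/s and distance of each of case_1, case_3 from where it was at the start of the episode below 0.035 m and angle between each of case_1, case_3's own z axis and vertical below 0.08 rad and angle between case_2's own z axis and vertical below 0.06 rad) or (x of case_3 in the frame of scanner between 0.073 and 0.087 m and y of case_3 in the frame of scanner between -0.012 and 0.012 m and z of case_3 in the frame of scanner between 0.004 and 0.012 m and angle between the x axis of case_3 and the x axis of scanner, either way round below 0.15 rad and contact force between case_3 and scanner above 4 N and linear speed of each of case_3, case_1, case_2 below 0.02 m/s and distance of each of case_1, case_2 from where it was at the start of the episode below 0.035 m and angle between each of case_1, case_2's own z axis and vertical below 0.08 rad and angle between case_3's own z axis and vertical below 0.06 rad))); the robot touches nothing.
It fails at once if a case is tipped by more than about 35 degrees (angle between any of case_1, case_2, case_3's own z axis and vertical above 0.6 rad).
It fails at once if a bystander (bottle, jar, objective) is moved more than 30 mm or tipped over (distance of any of bottle, jar, objective from where it was at the start of the episode above 0.03 m or angle between any of bottle, jar, objective's own z axis and vertical above 0.4 rad).
It also fails if it takes over 72 s, if anything falls off the work surface, if the arm or the gripper's body presses on something with over 40 N, if the wrist force passes 120 N, or if a joint passes its speed limit or range.

## Robot

A 7-joint arm with a two-finger parallel gripper is mounted at the origin on the work surface. World frame = base frame: x ahead of the robot, y to its left, z up, the work surface at z = 0. Lengths are in m, angles in rad, forces in N, time in s.
With the tool pointing down it reaches from about 0.4 to 0.85 m from the base axis. Payload 4.5 kg.
Tool frame: the origin (TCP) lies where the fingers leave the gripper's body, on its centre line; the fingertips stand 64 mm ahead of it and the grasp point (between the pads) lies 45 mm ahead of it; z points along the fingers, y is the line along which they close (so a half turn about z gives the same grasp; the last joint's range is limited). The gripper opens to 88 mm and grips with 3 to 60 N. Pads are 18 mm wide; open, the fingers measure 123 mm over their backs; the gripper's body (75 mm by 187 mm) begins 45 mm behind the grasp point.
Start: joints at [-1.15, 0.689, -0.195, 1.565, 0.157, 0.902, -0.215], TCP at [0.236, 0.579, 0.303] pointing down, gripper open.
Joint ranges: [-3.01, 3.01], [-0.46, 2.08], [-1.47, 1.51], [0.13, 2.56], [-1, 4.14], [0.04, 2.09], [-2.66, 2.66]. Speed limits (rad/s): [2.57, 2.57, 3.14, 3.14, 3.14, 3.14, 3.14].

## Interface

Orientations are given as a unit quaternion [x, y, z, w].
In Python, from plant import r gives the robot as it stands.
- The arm moves only by the tool play_rows, never from a script. Its arguments are lists of equal length, an entry for each row: "translation": the shift along the tool's x, y, z in m, a list of three; "delta_rot": the turn, a rotation vector about the tool's x, y, z in degrees, a list of three; "grip": the opening, from -1 (shut) to 1 (fully open). In form: {"translation": [[x, y, z], ...], "delta_rot": [[rx, ry, rz], ...], "grip": [grip, ...]}. A call has 1 to 20 rows; each row shifts and turns the commanded pose from where the row before left it, along the tool's axes as they then stand; what a row does not reach is not made up. A row lasts 1/8 s, in which the tool goes at most 62.5 mm and 10.7 degrees, less where a joint would pass 70% of its speed; a pose out of reach is approached as far as the arm can. A call with a gripper value outside its range is refused whole. The fingers move at their own pace and stop on an object; "squeeze" is the grip in N (left out, the last holds). Time passes only in rows, so rows that do not move let the fingers close. It gives the time, the measured TCP pose, the force, the opening and the grip force at its end, in the units of the state.
- r.get_state(): the state, without advancing time (a new reading comes with each control period).
- r.snapshot(name): name is "scene" or "top" or "wrist"; returns the picture (384x512x3 uint8, blue, green, red); there is no depth.
- r.get_calibration(name): a dict with "intrinsics" (3x3 intrinsics, pixels), "eye" and "rotation" of the camera in the world. Camera axes: x right, y up, looking along -z (the intrinsics and any distortion apply to the point x, -y, -z); pixel columns grow to the right and rows downward; lengths in m; the calibration is good to about 2 mm. A picture is of the moment at which its call begins: read the wrist's pose just before it. get_calibration takes no time and is no camera call; for the wrist camera it gives the pose at the moment of the call.
- r.finish_job(): hands the job in; it is judged then, once.
Trained networks look in the newest picture that a camera, given by its name, has taken for a name from the list of things; names that differ only in an ending like _2 or _b are one class to them, and where a whole thing is asked for, a point or a joint stands for the part that bears it (a point fixed in the world has none). Each returns a list of dicts, best first, with "confidence" (0 to 1); they miss things now and then, are a little off and sometimes report something else, mostly with a low value. They report only what shows in the picture. A call takes as long as a camera call. They do not tell look-alikes from the thing itself.
- r.look_for(camera, target): "point" ([x, y, z] in m, in world coordinates, good to about 4 mm: the middle of the surface that is visible of it).
- r.silhouettes(camera, target): "pixels" (384x512 bool, what is visible of it).
The state is a dict: "clock": time; "q": joint angles; "qd": joint speeds; "joint_torque": joint torques, N m; "tool_pos": TCP position; "eef_rot": TCP orientation; "contact_force": force on the tool from outside, world axes, zero at the start; "moment": the same for the moment, N m; "opening": opening from 0.0 (shut) to 1.0 (fully open); "finger_force": force on a finger pad.
Only numpy, scipy, OpenCV 4.12 (cv2) and the standard library are available. Lean on these libraries where they do the work, as an engineer would, in place of code of your own. Each camera call takes 0.05 s, during which the arm holds its last target. There are 200 camera calls.

## Working session

There is one attempt and no reset: what is moved stays moved. The work goes in short steps, Python scripts to look and compute and a tool call to move; the robot and the scene stay as the last step left them, time stands still between calls to the robot, and variables do not carry over. Pictures are saved under pics/ and viewed, at most 10 in all, crops included, and the job is handed in when it is done.

Besides the shell and the picture viewer there is one more tool, called after "Request:" as name(argument=value, ...) on one line, values as JSON. play_rows: Moves the arm, as the interface text tells. Its arguments: {"type":"object","properties":{"translation":{"type":"array","items":{"type":"array","items":{"type":"number"}}},"delta_rot":{"type":"array","items":{"type":"array","items":{"type":"number"}}},"grip":{"type":"array","items":{"type":"number"}},"squeeze":{"type":"number"}},"required":["translation","delta_rot","grip"]}

```bash
mkdir -p pics; ls; cat > h.py <<'E'
import numpy as np,cv2
from scipy.spatial.transform import Rotation as R
from plant import r
def cal(n):
    c=r.get_calibration(n);return np.array(c["intrinsics"]),np.array(c["eye"]),np.array(c["rotation"])
def ray(n,uv,z,c=None):
    K,e,Q=c or cal(n)
    d=np.linalg.inv(K)@[uv[0],uv[1],1];d=Q@[d[0],-d[1],-d[2]]
    return e+d*(z-e[2])/d[2]
def proj(n,p,c=None):
    K,e,Q=c or cal(n);q=Q.T@(np.array(p)-e);q=K@[q[0],-q[1],-q[2]];return q[:2]/q[2]
E
python3 - <<'E'
from h import *
s=r.get_state();print(s)
a=r.snapshot("scene");b=r.snapshot("top")
cv2.imwrite("pics/s.png",a);cv2.imwrite("pics/t.png",b)
for n in["scene","top"]:
  print(n,r.get_calibration(n))
for t in["case_1","mat","scanner","bridge","stop","home","bottle","jar","objective"]:
  for n in["top","scene"]:
   try:
    for d in r.look_for(n,t): print(n,t,np.round(d["point"],3),round(d["confidence"],2),proj(n,d["point"]).round())
   except Exception as e: print(n,t,e)
E
```

```text
pics
{'clock': 0.0, 'q': array([-1.15018866,  0.68997031, -0.19451395,  1.56634667,  0.15729221,
        0.90251076, -0.21510163]), 'qd': array([-0.00074143,  0.00096894,  0.00172936,  0.0013266 ,  0.00072117,
       -0.00083362, -0.00041268]), 'joint_torque': array([ 1.64586240e-04, -5.27544415e+01, -1.26711231e+00, -1.53428614e+01,
       -5.27288276e-02,  6.57841578e-03,  1.53730803e-04]), 'tool_pos': array([0.23561221, 0.5783258 , 0.30191776]), 'eef_rot': array([ 1.92161901e-01,  9.81362804e-01, -9.15201299e-04, -1.12325595e-04]), 'contact_force': array([-0.47992353, -0.10011167, -0.09341559]), 'moment': array([ 0.0331698 , -0.05552104,  0.00303178]), 'finger_force': 0.0, 'opening': 1.0032599671358506}
scene {'intrinsics': array([[410.27778927,   0.        , 258.2336204 ],
       [  0.        , 410.27778927, 193.99123673],
       [  0.        ,   0.        ,   1.        ]]), 'eye': array([1.43569089, 0.02266612, 0.81269316]), 'rotation': array([0.3065764 , 0.29946942, 0.64009081, 0.63766192])}
top {'intrinsics': array([[396.60621621,   0.        , 255.27333722],
       [  0.     
[... 2199 characters left out ...]
h in its core dimension 0, with gufunc signature (n?,k),(k,m?)->(n?,m?) (size 3 is different from 4)
top jar matmul: Input operand 1 has a mismatch in its core dimension 0, with gufunc signature (n?,k),(k,m?)->(n?,m?) (size 3 is different from 4)
scene jar matmul: Input operand 1 has a mismatch in its core dimension 0, with gufunc signature (n?,k),(k,m?)->(n?,m?) (size 3 is different from 4)
top objective matmul: Input operand 1 has a mismatch in its core dimension 0, with gufunc signature (n?,k),(k,m?)->(n?,m?) (size 3 is different from 4)
scene objective matmul: Input operand 1 has a mismatch in its core dimension 0, with gufunc signature (n?,k),(k,m?)->(n?,m?) (size 3 is different from 4)
```

View pics/s.png

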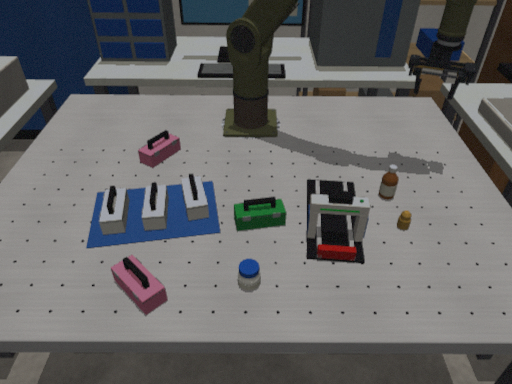

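View pics/t.png

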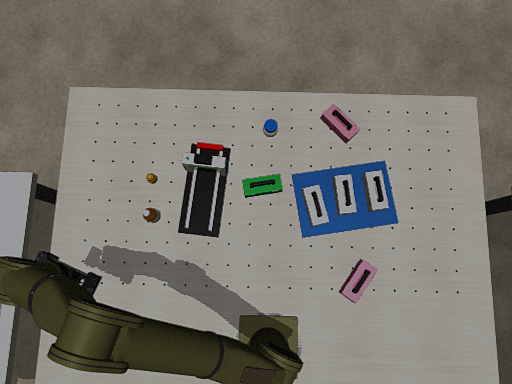

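Top view: three white cases on the blue mat at about (315,205), (346,194) and (376,190). The look-alikes are green at (262,185) and pink at (340,122) and (359,281). The scanner is at (205,190), with its red stop at (209,146). The bottle is at (151,215), the objective at (152,178) and the jar at (270,128). I choose the three white cases on the mat.

```bash
sed -i 's/np.array(c\["rotation"\])/R.from_quat(c["rotation"]).as_matrix()/' h.py
python3 - <<'E'
from h import *
for n in["scene","top"]:
  img=r.snapshot(n); C=cal(n); hsv=cv2.cvtColor(img,cv2.COLOR_BGR2HSV)
  for t in["case_1","mat","scanner","bridge","stop","bottle","jar","objective"]:
    try:
      for d in r.look_for(n,t): print(n,t,np.round(d["point"],3),round(d["confidence"],2),proj(n,d["point"]).round())
    except Exception as e: print(n,t,e)
  for t in ["case_1","scanner","mat","bottle","jar","objective","stop"]:
    try: S=r.silhouettes(n,t)
    except Exception as e: print(t,e);continue
    for d in S:
      m=d["pixels"]; ys,xs=np.nonzero(m); 
      print(n,"sil",t,round(d["confidence"],2),m.sum(),xs.mean().round(1),ys.mean().round(1), cv2.minAreaRect(np.c_[xs,ys].astype(np.float32)))
      if t=="case_1":
        f=cv2.morphologyEx(m.astype(np.uint8),cv2.MORPH_CLOSE,np.ones((9,9)))
        dk=(hsv[...,2]<70)&(f>0)
        y2,x2=np.nonzero(dk)
        if len(x2)>10: print("   handle",len(x2),np.round(ray(n,(x2.mean(),y2.mean()),.081),3),np.array(cv2.minAreaRect(np.c_[x2,y2].astype(np.float32))[0]).round(1),"px",x2.mean().round(1),y2.mean().round(1))
E
```

```text
scene case_1 [0.582 0.035 0.049] 0.95 [259. 212.]
scene case_1 [ 0.253 -0.307  0.046] 0.79 [159. 148.]
scene case_1 [ 0.534 -0.151  0.055] 0.66 [195. 199.]
scene case_1 [ 0.573 -0.259  0.056] 0.6 [154. 207.]
scene case_1 [ 0.836 -0.241  0.052] 0.6 [140. 284.]
scene case_1 [ 0.594 -0.37   0.056] 0.56 [112. 212.]
scene mat [ 0.582 -0.244  0.006] 0.96 [161. 223.]
scene scanner [0.644 0.243 0.02 ] 0.58 [336. 236.]
scene bridge [0.644 0.234 0.023] 0.71 [333. 235.]
scene stop [0.645 0.244 0.021] 0.61 [336. 236.]
scene jar [0.803 0.01  0.052] 0.88 [249. 274.]
scene jar [0.647 0.24  0.025] 0.63 [335. 235.]
scene objective [0.592 0.441 0.035] 0.58 [404. 220.]
scene sil case_1 0.95 1071 155.3 206.1 ((154.94161987304688, 205.3172607421875), (25.29270362854004, 46.524322509765625), 4.085616588592529)
   handle 187 [ 0.563 -0.251  0.081] [158.5 201.5] px 156.4 198.5
scene sil case_1 0.9 928 195.0 197.2 ((195.07693481445312, 195.88461303710938), (44.51836013793945, 22.945585250854492), 78.69007110595703)
   handle 111 [ 0.509 -0.156  0.081] [194.8 191.3] px 193.0 186.8
scene sil case_1 0.89 973 15
[... 3848 characters left out ...]
56985473633), 79.50852966308594)
top sil mat 0.59 3924 343.5 199.8 ((344.7803955078125, 198.13351440429688), (65.11090850830078, 98.15121459960938), 80.86982727050781)
top sil bottle 0.62 172 151.2 215.2 ((151.5, 215.5), (13.0, 15.0), 90.0)
top sil bottle 0.15 188 270.5 127.6 ((270.5, 127.50000762939453), (13.281564712524414, 16.443843841552734), 18.434947967529297)
top sil jar 0.48 217 270.3 127.5 ((270.0, 127.5), (17.0, 14.0), 90.0)
top sil objective 0.39 77 151.3 177.7 ((151.25001525878906, 177.75001525878906), (9.899494171142578, 7.77817440032959), 45.0)
top sil stop 0.79 3829 203.8 188.7 ((201.5446014404297, 188.65798950195312), (46.95012283325195, 93.25354766845703), 7.431407928466797)
```

```bash
cat >> h.py <<'E'
def plan(p,yaw=None,n=None,speed=.05):
    """tool-axis turn to make tool-x line lie at yaw (deg, mod 180), then shift to p; prints rows"""
    s=r.get_state();Q=R.from_quat(s["eef_rot"]);M=Q.as_matrix()
    print("t",round(s["clock"],2),"tcp",s["tool_pos"].round(4),"tilt",np.degrees(np.arccos(-M[2,2])).round(2),"yaw",np.degrees(np.arctan2(M[1,0],M[0,0])).round(2),"q7",s["q"].round(2),"F",s["contact_force"].round(2),"open",round(s["opening"],3))
    w=np.zeros(3);T=M
    if yaw is not None:
        y=np.radians(yaw);x=np.array([np.cos(y),np.sin(y),0])
        if x@M[:,0]<0:x=-x
        T=np.c_[x,np.cross([0,0,-1],x),[0,0,-1]]
        w=np.degrees(R.from_matrix(M.T@T).as_rotvec());k=int(np.ceil(np.abs(w).max()/10));print("turn",w.round(2),"first, rows",k,"each",(w/max(k,1)).round(2))
    d=T.T@(np.array(p)-s["tool_pos"]);n=n or int(np.ceil(np.linalg.norm(d)/speed));print("then shift",d.round(4),"rows",n,"each",(d/n).round(4))
E
python3 - <<'E'
from h import *
s=r.get_state();M=R.from_quat(s["eef_rot"]).as_matrix();K,e,Q=cal("wrist")
print(K,"\noff",M.T@(e-s["tool_pos"]),"\n",(M.T@Q).round(3))
plan([.5,.2,.34],15)
E
```

```text
[[327.35917727   0.         259.21624952]
 [  0.         327.35917727 191.99684565]
 [  0.           0.           1.        ]] 
off [ 6.88556614e-02 -7.20523398e-05 -8.12074038e-02] 
 [[ 0.001  0.965  0.263]
 [ 1.    -0.001 -0.   ]
 [ 0.     0.263 -0.965]]
t 2.6 tcp [0.2358 0.5789 0.3027] tilt 0.0 yaw 157.84 q7 [-1.15  0.69 -0.19  1.57  0.16  0.9  -0.22] F [-0.4  -0.35  0.4 ] open 1.0
turn [  0.     0.   -37.16] first, rows 4 each [ 0.    0.   -9.29]
then shift [-0.1572 -0.4343 -0.0373] rows 10 each [-0.0157 -0.0434 -0.0037]
```

Request:
play_rows(translation=[[0,0,0],[0,0,0],[0,0,0],[0,0,0],[-0.0157,-0.0434,-0.0037],[-0.0157,-0.0434,-0.0037],[-0.0157,-0.0434,-0.0037],[-0.0157,-0.0434,-0.0037],[-0.0157,-0.0434,-0.0037],[-0.0157,-0.0434,-0.0037],[-0.0157,-0.0434,-0.0037],[-0.0157,-0.0434,-0.0037],[-0.0157,-0.0434,-0.0037],[-0.0157,-0.0434,-0.0037],[0,0,0],[0,0,0]], delta_rot=[[0,0,-9.29],[0,0,-9.29],[0,0,-9.29],[0,0,-9.29],[0,0,0],[0,0,0],[0,0,0],[0,0,0],[0,0,0],[0,0,0],[0,0,0],[0,0,0],[0,0,0],[0,0,0],[0,0,0],[0,0,0]], grip=[1,1,1,1,1,1,1,1,1,1,1,1,1,1,1,1], squeeze=30)

```text
clock: 4.6
tool_pos: [0.4993, 0.201, 0.3398]
eef_rot: [-0.131, 0.991, 0.001, -0.0]
contact_force: [0.4, -0.0, 0.4]
opening: 1.0
finger_force: 0.0
```

```bash
python3 - <<'E'
from h import *
plan([.5,-.23,.34],15)
C=cal("wrist");im=r.snapshot("wrist");cv2.imwrite("pics/w1.png",im);np.savez("w1.npz",K=C[0],e=C[1],Q=C[2])
E
```

```text
t 4.6 tcp [0.4993 0.201  0.3398] tilt 0.06 yaw -164.97 q7 [-0.19  0.55 -0.45  1.77  0.3   0.88  1.06] F [ 0.38 -0.05  0.4 ] open 1.0
turn [ 0.06 -0.    0.03] first, rows 1 each [ 0.06 -0.    0.03]
then shift [ 1.109e-01 -4.165e-01 -2.000e-04] rows 9 each [ 0.0123 -0.0463 -0.    ]
```

View pics/w1.png

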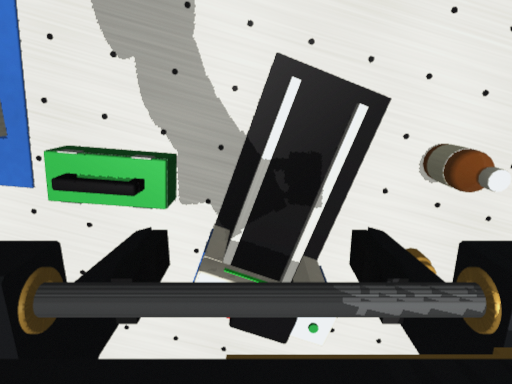

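The wrist view shows the scanner's robot-end plate corners at about (278,53) and (390,98), and the rail ends at (297,77) and (363,104). The bridge is behind the gripper bar at the bottom. I'll fit the plate and rail edges.

```bash
python3 - <<'E'
from h import *
d=np.load("w1.npz");C=(d["K"],d["e"],d["Q"]);im=cv2.imread("pics/w1.png");g=im.max(2).astype(int)
L=[];Rr=[];rl=[];rr=[]
for v in range(60,215,3):
  row=g[v,200:400]; dk=np.nonzero(row<55)[0]+200
  a,b=dk.min(),dk.max()
  if v>60: L.append(ray(0,(a-.5,v),.008,C))
  if v>105 and b<395: Rr.append(ray(0,(b+.5,v),.008,C))
def fit(P,nm):
  P=np.array(P)[:,:2]
  for _ in range(3):
    vx,vy,x,y=cv2.fitLine(P.astype(np.float32),cv2.DIST_HUBER,0,.001,.001).ravel()
    if vx<0:vx,vy=-vx,-vy
    res=(P-[x,y])@[-vy,vx];P=P[abs(res)<max(.002,2*res.std())]
  print(nm,len(P),"ang",np.degrees(np.arctan2(vy,vx)).round(2),"pt",(x,y),res.std().round(4));return np.array([x,y]),np.array([vx,vy])
l=fit(L,"left");q=fit(Rr,"right")
print("width",(l[0]-q[0])@[-q[1][1],q[1][0]])
c1,c2=ray(0,(278,53),.008,C),ray(0,(390.5,98),.008,C);print(c1,c2,np.linalg.norm(c1-c2),np.degrees(np.arctan2(*(c2-c1)[:2]))) 
m=(c1+c2)/2;
for p in [(297,77),(291,79),(301,78),(358,103),(368,107)]:print(p,ray(0,p,.022,C))
# rails: bright runs at rows inside
for v in (100,120,140,160,180,200):
  row=g[v]; br=np.nonzero((row[215:385]>75))[0]+215; print(v,br[np.r_[True,np.diff(br)>1]],br[np.r_[np.diff(br)>1,True]])
print("stop top",ray("top",(209,146),.04))
print("mid",m)
E
```

```text
left 48 ang -5.36 pt (np.float32(0.47970697), np.float32(0.17904705)) 0.0004
right 34 ang -5.29 pt (np.float32(0.46775997), np.float32(0.32852775)) 0.0003
width -0.1477405
[0.37275316 0.19086264 0.008     ] [0.38591632 0.33658661 0.008     ] 0.14631726587698193 5.161484080155378
(297, 77) [0.39379111 0.21884799 0.022     ]
(291, 79) [0.39768937 0.21279208 0.022     ]
(301, 78) [0.39363261 0.22362082 0.022     ]
(358, 103) [0.40278102 0.29652882 0.022     ]
(368, 107) [0.40400735 0.30946303 0.022     ]
100 [215 282] [259 293]
120 [215 275 351 381] [251 286 362 384]
140 [215 267 342 371] [244 278 353 384]
160 [215 260 334 362] [237 270 344 384]
180 [215 252 325 353] [230 262 336 384]
200 [215 245 316 344] [223 254 327 384]
stop top [0.70642525 0.2307353  0.04      ]
mid [0.37933474 0.26372462 0.008     ]
```

Request:
play_rows(translation=[[0.0123,-0.0463,0],[0.0123,-0.0463,0],[0.0123,-0.0463,0],[0.0123,-0.0463,0],[0.0123,-0.0463,0],[0.0123,-0.0463,0],[0.0123,-0.0463,0],[0.0123,-0.0463,0],[0.0123,-0.0463,0],[0,0,0],[0,0,0]], delta_rot=[[0,0,0],[0,0,0],[0,0,0],[0,0,0],[0,0,0],[0,0,0],[0,0,0],[0,0,0],[0,0,0],[0,0,0],[0,0,0]], grip=[1,1,1,1,1,1,1,1,1,1,1])

```text
clock: 6.02
tool_pos: [0.5011, -0.2287, 0.3397]
eef_rot: [-0.132, 0.991, 0.001, 0.0]
contact_force: [-0.6, 0.3, 0.4]
opening: 1.001
finger_force: 0.0
```

```bash
python3 - <<'E'
from h import *
plan([.5,-.23,.34],15)
C=cal("wrist");im=r.snapshot("wrist");cv2.imwrite("pics/w2.png",im);np.savez("w2.npz",K=C[0],e=C[1],Q=C[2])
for d in r.silhouettes("wrist","case_1"):
  m=d["pixels"];ys,xs=np.nonzero(m);print(round(d["confidence"],2),m.sum(),xs.mean(),ys.mean())
E
```

```text
t 6.03 tcp [ 0.5011 -0.2287  0.3397] tilt 0.09 yaw -164.84 q7 [ 0.63  0.57 -0.46  1.74  0.31  0.91  1.87] F [-0.65  0.28  0.36] open 1.001
turn [0.09 0.03 0.16] first, rows 1 each [0.09 0.03 0.16]
then shift [ 0.0014 -0.0009 -0.0003] rows 1 each [ 0.0014 -0.0009 -0.0003]
0.86 7773 124.52901067798791 168.35494661006047
0.84 6298 219.17592886630678 179.55922515084154
0.83 2688 173.4389880952381 339.7872023809524
0.64 2604 433.53878648233484 245.78072196620585
0.56 6770 316.2471196454948 168.48124076809452
```

View pics/w2.png

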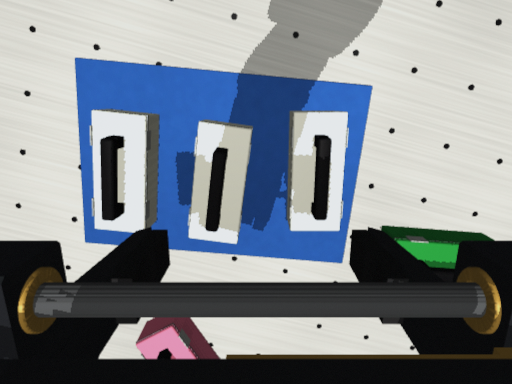

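The wrist view shows the handles of the three white cases at about (113,178), (217,190) and (322,178) on the mat. The green look-alike is at (435,245) and a pink one at (175,340), both off the mat.

```bash
python3 - <<'E'
from h import *
d=np.load("w2.npz");C=(d["K"],d["e"],d["Q"]);im=cv2.imread("pics/w2.png")
def dark(im,box,th=45):
  u0,u1,v0,v1=box;m=np.zeros(im.shape[:2],np.uint8);m[v0:v1,u0:u1]=(im.max(2)[v0:v1,u0:u1]<th)
  n,l,s,c=cv2.connectedComponentsWithStats(m);k=1+s[1:,4].argmax();return (l==k)
T=cv2.imread("pics/t.png");Ct=cal("top")
W=[(93,150,115,230),(195,245,130,238),(295,345,115,230)];Tt=[(366,388,172,210),(336,356,172,214),(304,326,184,224)]
for w,t in zip(W,Tt):
  out=[]
  m=dark(im,w);ys,xs=np.nonzero(m);rc=cv2.minAreaRect(np.c_[xs,ys].astype(np.float32));b=cv2.boxPoints(rc)
  P=np.array([ray(0,p,.078,C)[:2] for p in b]);
  e=[P[1]-P[0],P[2]-P[1]];L=max(e,key=np.linalg.norm);S=min(e,key=np.linalg.norm)
  L=L*np.sign(L[0])
  mt=dark(T,t,60);yt,xt=np.nonzero(mt)
  c=np.array([xs.mean(),ys.mean()]);ct=np.array([xt.mean(),yt.mean()])
  a0,a1=ray(0,c,0,C),ray(0,c,.1,C);b0,b1=ray("top",ct,0,Ct),ray("top",ct,.1,Ct)
  D=(a1-a0)-(b1-b0);D=D[:2];z=-.1*((a0-b0)[:2]@D)/(D@D)
  print("wrist px",c.round(1),"centre",P.mean(0).round(4),"ang",np.degrees(np.arctan2(L[1],L[0])).round(1),"len",np.linalg.norm(L).round(3),"w",np.linalg.norm(S).round(3),"| top",ct.round(1),len(xt),ray("top",ct,.078,Ct).round(4),"tri z",z.round(3))
E
```

```text
wrist px [110. 177.] centre [ 0.5525 -0.3773] ang 9.8 len 0.092 w 0.022 | top [378.4 188.6] 113 [ 0.5544 -0.3821  0.078 ] tri z 0.052
wrist px [215.6 188.6] centre [ 0.5357 -0.2673] ang 6.6 len 0.093 w 0.014 | top [346.5 192.5] 110 [ 0.5373 -0.2686  0.078 ] tri z 0.074
wrist px [321.1 176.5] centre [ 0.4931 -0.1612] ang 15.2 len 0.09 w 0.016 | top [316.5 204. ] 104 [ 0.4936 -0.1622  0.078 ] tri z 0.08
```

```bash
python3 - <<'E'
from h import *
plan([.5360,-.267,.126],6.6)
E
```

```text
t 6.12 tcp [ 0.5012 -0.2284  0.3399] tilt 0.07 yaw -164.77 q7 [ 0.63  0.57 -0.46  1.74  0.31  0.91  1.87] F [0.36 0.16 1.27] open 1.002
turn [0.06 0.03 8.63] first, rows 1 each [0.06 0.03 8.63]
then shift [-0.0301 -0.0424  0.2139] rows 5 each [-0.006  -0.0085  0.0428]
```

Request:
play_rows(translation=[[0,0,0],[-0.01,-0.0141,0.04],[-0.01,-0.0141,0.04],[-0.01,-0.0141,0.04],[0,0,0.04],[0,0,0.03],[0,0,0.014],[0,0,0.01],[0,0,0],[0,0,0],[0,0,0],[0,0,0],[0,0,0],[0,0,-0.006],[0,0,-0.01],[0,0,-0.01],[0,0,0],[0,0,0],[0,0,0]], delta_rot=[[0,0,8.63],[0,0,0],[0,0,0],[0,0,0],[0,0,0],[0,0,0],[0,0,0],[0,0,0],[0,0,0],[0,0,0],[0,0,0],[0,0,0],[0,0,0],[0,0,0],[0,0,0],[0,0,0],[0,0,0],[0,0,0],[0,0,0]], grip=[0.2,0.2,0.2,0.2,0.2,0.2,0.2,0.2,0.2,-1,-1,-1,-1,-1,-1,-1,-1,-1,-1], squeeze=30)

```text
clock: 8.5
tool_pos: [0.5349, -0.2695, 0.1514]
eef_rot: [-0.056, 0.998, 0.0, -0.0]
contact_force: [0.4, -0.3, -2.4]
opening: 0.154
finger_force: 29.9
```

```bash
python3 - <<'E'
from h import *
F=[]
for i in range(3): r.snapshot("wrist");F.append(r.get_state()["contact_force"])
print(np.round(F,2)); s=r.get_state();print(s["finger_force"],s["opening"],s["moment"])
plan([.5360,-.267,.126])
E
```

```text
[[-0.6   0.66 -2.32]
 [ 0.57 -0.67 -2.41]
 [ 0.27 -0.5  -1.83]]
29.93287554010749 0.15548784952238126 [ 0.00762609  0.01594338 -0.01907662]
t 8.65 tcp [ 0.535  -0.2695  0.1514] tilt 0.03 yaw -173.63 q7 [ 0.56  0.87 -0.3   1.76  0.43  0.58  1.68] F [ 0.27 -0.5  -1.83] open 0.155
then shift [-0.0013  0.0024  0.0254] rows 1 each [-0.0013  0.0024  0.0254]
```

Request:
play_rows(translation=[[0,0,0.01],[0,0,0.008],[0,0,0.005],[0,0,0.003],[0,0,0],[0,0,0],[0,0,0],[0,0,-0.03],[0,0,-0.05],[0,0,0],[0.003,0.0289,0],[0.003,0.0289,0],[0.003,0.0289,0],[0.003,0.0289,0],[0,0,0],[0,0,0]], delta_rot=[[0,0,0],[0,0,0],[0,0,0],[0,0,0],[0,0,0],[0,0,0],[0,0,0],[0,0,0],[0,0,0],[0,0,-8.8],[0,0,0],[0,0,0],[0,0,0],[0,0,0],[0,0,0],[0,0,0]], grip=[-1,-1,-1,-1,0.2,0.2,0.2,0.2,0.2,0.2,0.2,0.2,0.2,0.2,0.2,0.2])

```text
clock: 10.65
tool_pos: [0.4938, -0.1623, 0.2058]
eef_rot: [-0.131, 0.991, -0.001, 0.0]
contact_force: [-0.7, 0.1, 0.6]
opening: 0.597
finger_force: 0.0
```

```bash
python3 - <<'E'
from h import *
plan([.493,-.1615,.126],15.2)
cv2.imwrite("pics/w3.png",r.snapshot("wrist"))
E
```

```text
t 10.65 tcp [ 0.4938 -0.1623  0.2058] tilt 0.08 yaw -164.89 q7 [ 0.43  0.72 -0.34  1.97  0.45  0.53  1.62] F [-0.69  0.14  0.58] open 0.597
turn [-0.07  0.03 -0.09] first, rows 1 each [-0.07  0.03 -0.09]
then shift [0.0006 0.001  0.0798] rows 2 each [0.0003 0.0005 0.0399]
```

View pics/w3.png

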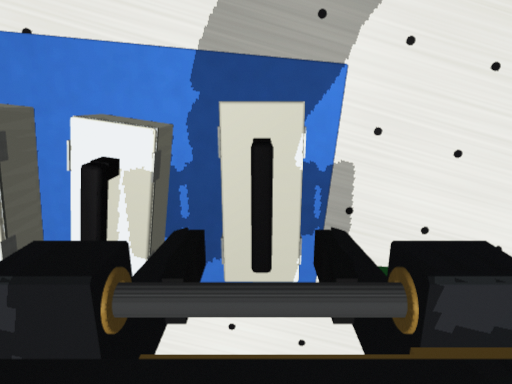

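The close view shows the chosen white case straight below and aligned, with its handle from (262,140) to (262,270). The put-back middle case is upright at the left, handle at (100,165). I'm descending and weighing this one.

Request:
play_rows(translation=[[0,0,0.03],[0,0,0.03],[0,0.001,0.015],[0,0,0.005],[0,0,0],[0,0,0],[0,0,0],[0,0,0],[0,0,0],[0,0,-0.006],[0,0,-0.01],[0,0,-0.01],[0,0,0],[0,0,0],[0,0,0]], delta_rot=[[0,0,0],[0,0,0],[0,0,0],[0,0,0],[0,0,0],[0,0,0],[0,0,0],[0,0,0],[0,0,0],[0,0,0],[0,0,0],[0,0,0],[0,0,0],[0,0,0],[0,0,0]], grip=[0.2,0.2,0.2,0.2,0.2,-1,-1,-1,-1,-1,-1,-1,-1,-1,-1], squeeze=50)

```text
clock: 12.58
tool_pos: [0.4929, -0.1601, 0.1515]
eef_rot: [-0.132, 0.991, 0.0, -0.0]
contact_force: [0.2, 0.4, -1.6]
opening: 0.151
finger_force: 50.0
```

```bash
python3 - <<'E'
from h import *
F=[]
for i in range(3): r.snapshot("wrist");F.append(r.get_state()["contact_force"])
print(np.round(F,2)); s=r.get_state();print(s["finger_force"],s["opening"],s["moment"])
plan([.493,-.1615,.24])
u=np.array([np.cos(np.radians(-5.3)),np.sin(np.radians(-5.3))]);o=np.array([.3793,.2637])+.17*u
p=o-.085*u;print(o,p); plan([*p,.2],-5.3)
E
```

```text
[[-0.42 -0.97 -1.67]
 [ 0.43  0.62 -2.42]
 [ 1.05  0.22 -2.64]]
49.9787512421608 0.15373390834899714 [ 0.11262812  0.00844859 -0.0021587 ]
t 12.72 tcp [ 0.4929 -0.1601  0.1514] tilt 0.03 yaw -164.83 q7 [ 0.39  0.81 -0.26  2.    0.51  0.4   1.56] F [ 1.05  0.22 -2.64] open 0.154
then shift [ 0.0003 -0.0013 -0.0886] rows 2 each [ 0.0002 -0.0006 -0.0443]
[0.5485732 0.247997 ] [0.4639366 0.2558485]
t 12.72 tcp [ 0.4929 -0.1601  0.1514] tilt 0.03 yaw -164.83 q7 [ 0.39  0.81 -0.26  2.    0.51  0.4   1.56] F [ 1.05  0.22 -2.64] open 0.154
turn [ 1.000e-02 -3.000e-02  2.047e+01] first, rows 3 each [ 0.   -0.01  6.82]
then shift [ 0.0673  0.4115 -0.0486] rows 9 each [ 0.0075  0.0457 -0.0054]
```

Request:
play_rows(translation=[[0,0,0.01],[0,0,0.008],[0,0,0.005],[0,0,0.003],[0,0,0],[0,0,0],[0,0,0],[0,0,-0.03],[0,0,-0.05],[0,0,0],[-0.0043,-0.0452,0],[-0.0043,-0.0452,0],[-0.0043,-0.0452,0],[-0.0043,-0.0452,0],[-0.0043,-0.0452,0],[0,0,0],[0,0,0]], delta_rot=[[0,0,0],[0,0,0],[0,0,0],[0,0,0],[0,0,0],[0,0,0],[0,0,0],[0,0,0],[0,0,0],[0,0,5.4],[0,0,0],[0,0,0],[0,0,0],[0,0,0],[0,0,0],[0,0,0],[0,0,0]], grip=[-1,-1,-1,-1,0.2,0.2,0.2,0.2,0.2,0.2,0.2,0.2,0.2,0.2,0.2,0.2,0.2])

```text
clock: 14.85
tool_pos: [0.5524, -0.3781, 0.2054]
eef_rot: [-0.085, 0.996, 0.001, -0.0]
contact_force: [0.2, 0.4, 0.0]
opening: 0.598
finger_force: 0.0
```

```bash
python3 - <<'E'
from h import *
plan([.5525,-.379,.126],9.8)
cv2.imwrite("pics/w4.png",r.snapshot("wrist"))
E
```

```text
t 14.85 tcp [ 0.5524 -0.3781  0.2054] tilt 0.1 yaw -170.2 q7 [ 0.74  0.88 -0.4   1.49  0.41  0.85  1.93] F [0.19 0.36 0.05] open 0.598
turn [ 0.1  -0.01  0.  ] first, rows 1 each [ 0.1  -0.01  0.  ]
then shift [ 0.     -0.0009  0.0794] rows 2 each [ 0.     -0.0004  0.0397]
```

View pics/w4.png

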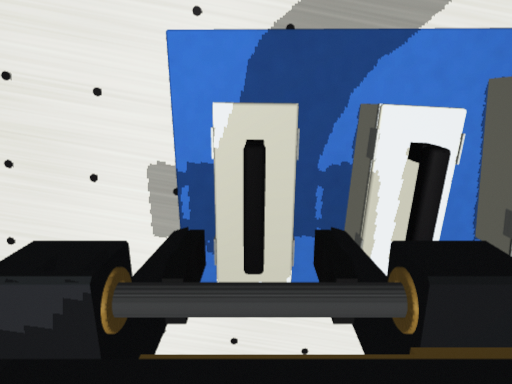

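The third white case is below the gripper, with its handle at (255,140)-(253,272), about 3 mm left of centre. I shift −0.003 in tool y, grip and weigh.

Request:
play_rows(translation=[[0,-0.003,0.03],[0,0,0.03],[0,0,0.015],[0,0,0.005],[0,0,0],[0,0,0],[0,0,0],[0,0,0],[0,0,0],[0,0,-0.006],[0,0,-0.01],[0,0,-0.01],[0,0,0],[0,0,0],[0,0,0]], delta_rot=[[0,0,0],[0,0,0],[0,0,0],[0,0,0],[0,0,0],[0,0,0],[0,0,0],[0,0,0],[0,0,0],[0,0,0],[0,0,0],[0,0,0],[0,0,0],[0,0,0],[0,0,0]], grip=[0.2,0.2,0.2,0.2,0.2,-1,-1,-1,-1,-1,-1,-1,-1,-1,-1], squeeze=58)

```text
clock: 16.77
tool_pos: [0.5528, -0.3821, 0.1513]
eef_rot: [-0.085, 0.996, 0.0, -0.0]
contact_force: [-0.3, -0.5, -6.6]
opening: 0.153
finger_force: 58.0
```

```bash
python3 - <<'E'
from h import *
F=[]
for i in range(3): r.snapshot("wrist");F.append(r.get_state()["contact_force"])
print(np.round(F,2)); s=r.get_state();print(s["finger_force"],s["opening"],s["moment"])
u=np.array([np.cos(np.radians(-5.3)),np.sin(np.radians(-5.3))]);o=np.array([.3793,.2637])+.17*u
p=o-.08*u;print(o,p); plan([*p,.24],-5.3,speed=.04)
E
```

```text
[[-0.26  0.5  -6.23]
 [-0.32  0.03 -6.4 ]
 [-0.29  0.13 -7.29]]
57.9844968393445 0.15018107797814642 [ 0.01868849  0.02238447 -0.00544729]
[0.5485732 0.247997 ] [0.46891522 0.25538665]
t 16.93 tcp [ 0.553  -0.3821  0.1514] tilt 0.03 yaw -170.23 q7 [ 0.73  0.96 -0.37  1.51  0.45  0.76  1.91] F [-0.29  0.13 -7.29] open 0.15
turn [ 0.02 -0.02 15.07] first, rows 2 each [ 0.01 -0.01  7.54]
then shift [ 0.1426  0.627  -0.0886] rows 17 each [ 0.0084  0.0369 -0.0052]
```

Request:
play_rows(translation=[[0,0,-0.015],[0,0,-0.03],[0,0,-0.03],[0,0,-0.03],[0,0,-0.015],[0,0,0],[0,0,0],[0,0,0],[0,0,0],[0.002,0.0095,0],[0.005,0.022,0],[0.0071,0.0314,0],[0.0071,0.0314,0],[0.0071,0.0314,0],[0.0071,0.0314,0],[0.0071,0.0314,0],[0.0071,0.0314,0],[0.0071,0.0314,0],[0.0071,0.0314,0],[0.0071,0.0314,0]], delta_rot=[[0,0,0],[0,0,0],[0,0,0],[0,0,0],[0,0,0],[0,0,3.77],[0,0,3.77],[0,0,3.77],[0,0,3.77],[0,0,0],[0,0,0],[0,0,0],[0,0,0],[0,0,0],[0,0,0],[0,0,0],[0,0,0],[0,0,0],[0,0,0],[0,0,0]], grip=[-1,-1,-1,-1,-1,-1,-1,-1,-1,-1,-1,-1,-1,-1,-1,-1,-1,-1,-1,-1])

```text
clock: 19.42
tool_pos: [0.5111, -0.061, 0.2721]
eef_rot: [0.045, 0.999, 0.0, 0.0]
contact_force: [-0.6, 0.2, -6.2]
opening: 0.148
finger_force: 58.0
```

Request:
play_rows(translation=[[0.0071,0.0314,0],[0.0071,0.0314,0],[0.0071,0.0314,0],[0.0071,0.0314,0],[0.0071,0.0314,0],[0.0071,0.0314,0],[0.0071,0.0314,0],[0.0071,0.0314,0],[0.0071,0.0314,0],[0.005,0.022,0],[0.002,0.0095,0],[0,0,0],[0,0,0],[0,0,0]], delta_rot=[[0,0,0],[0,0,0],[0,0,0],[0,0,0],[0,0,0],[0,0,0],[0,0,0],[0,0,0],[0,0,0],[0,0,0],[0,0,0],[0,0,0],[0,0,0],[0,0,0]], grip=[-1,-1,-1,-1,-1,-1,-1,-1,-1,-1,-1,-1,-1,-1])

```text
clock: 21.18
tool_pos: [0.4703, 0.2551, 0.2717]
eef_rot: [0.047, 0.999, -0.0, -0.0]
contact_force: [1.0, 0.8, -5.5]
opening: 0.153
finger_force: 58.0
```

```bash
python3 - <<'E'
from h import *
plan([.4689,.2554,.20],-5.3)
C=cal("wrist");im=r.snapshot("wrist");cv2.imwrite("pics/w5.png",im);np.savez("w5.npz",K=C[0],e=C[1],Q=C[2])
E
```

```text
t 21.18 tcp [0.4703 0.2551 0.2717] tilt 0.05 yaw 174.59 q7 [-0.42  0.62 -0.26  1.87  0.24  0.68  0.65] F [ 0.96  0.77 -5.48] open 0.153
turn [-0.05 -0.   -0.11] first, rows 1 each [-0.05 -0.   -0.11]
then shift [0.0014 0.0002 0.0717] rows 2 each [0.0007 0.0001 0.0358]
```

View pics/w5.png

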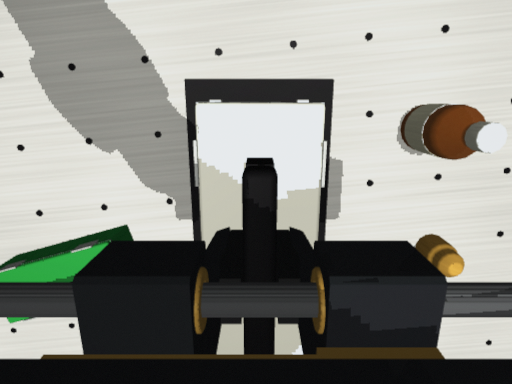

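The wrist view shows the held case hanging level and centred: case end at u=196–324 and plate end at u=186–333. The bottle (445,130) and objective (440,255) are clear. I'm lowering it into the lane.

Request:
play_rows(translation=[[0,0,0.02],[0,0,0.03],[0,0,0.03],[0,0,0.025],[0,0,0.015],[0,0,0.005],[0,0,0],[0,0,0]], delta_rot=[[0,0,0],[0,0,0],[0,0,0],[0,0,0],[0,0,0],[0,0,0],[0,0,0],[0,0,0]], grip=[-1,-1,-1,-1,-1,-1,-1,-1])

```text
clock: 22.22
tool_pos: [0.4706, 0.2567, 0.1476]
eef_rot: [0.046, 0.999, 0.001, 0.001]
contact_force: [0.6, 0.5, -5.7]
opening: 0.15
finger_force: 58.0
```

Request:
play_rows(translation=[[0,0,0.005],[0,0,0.005],[0,0,0.004],[0,0,0.003],[0,0,0]], delta_rot=[[0,0,0],[0,0,0],[0,0,0],[0,0,0],[0,0,0]], grip=[-1,-1,-1,-1,-1])

```text
clock: 22.85
tool_pos: [0.47, 0.2565, 0.1297]
eef_rot: [0.046, 0.999, 0.0, -0.0]
contact_force: [-0.7, -0.9, -4.7]
opening: 0.147
finger_force: 58.0
```

```bash
python3 - <<'E'
from h import *
plan([.4689,.2554,.1294],-5.3)
E
```

```text
t 22.85 tcp [0.47   0.2565 0.1297] tilt 0.01 yaw 174.7 q7 [-0.49  0.85 -0.15  1.96  0.34  0.35  0.56] F [-0.67 -0.87 -4.74] open 0.147
turn [ 0. -0.  0.] first, rows 1 each [ 0. -0.  0.]
then shift [ 0.0009 -0.0012  0.0003] rows 1 each [ 0.0009 -0.0012  0.0003]
```

Request:
play_rows(translation=[[-0.005,0,0],[-0.01,-0.001,0],[-0.01,0,0],[-0.01,0,0],[-0.01,0,0],[-0.01,0,0],[-0.01,0,0],[-0.01,0,0],[-0.004,0,0],[0,0,0.001],[0,0,0]], delta_rot=[[0,0,0],[0,0,0],[0,0,0],[0,0,0],[0,0,0],[0,0,0],[0,0,0],[0,0,0],[0,0,0],[0,0,0],[0,0,0]], grip=[-1,-1,-1,-1,-1,-1,-1,-1,-1,-1,-1])

```text
clock: 24.22
tool_pos: [0.5496, 0.2478, 0.1297]
eef_rot: [0.047, 0.999, 0.0, 0.001]
contact_force: [-0.1, -2.1, 3.6]
opening: 0.151
finger_force: 58.0
```

```bash
python3 - <<'E'
from h import *
o=np.array([.5486,.248]);u=np.array([.9957,-.0924])
print((r.get_state()["tool_pos"][:2]-o)@np.c_[u,[-u[1],u[0]]])
plan([*(o-.1*u),.21],-5.3)
E
```

```text
[ 1.01117691e-03 -5.71119639e-05]
t 24.23 tcp [0.5496 0.2478 0.1297] tilt 0.14 yaw 174.66 q7 [-0.38  0.9  -0.21  1.75  0.34  0.52  0.67] F [-0.14 -2.07  3.58] open 0.151
turn [ 0.02  0.14 -0.04] first, rows 1 each [ 0.02  0.14 -0.04]
then shift [ 1.01e-01  1.00e-04 -8.03e-02] rows 3 each [ 0.0337  0.     -0.0268]
```

Request:
play_rows(translation=[[0,0,0],[0,0,0],[0,0,0],[0,0,-0.03],[0,0,-0.05],[0.04,0,0],[0.04,0,0],[0.03,0,0],[0,0,0.04],[0,0,0.04],[0,0,0.02],[0,0,0.005],[0,0,0],[0,0,0]], delta_rot=[[0,0,0],[0,0,0],[0,0,0],[0,0,0],[0,0,0],[0,0,0],[0,0,0],[0,0,0],[0,0,0],[0,0,0],[0,0,0],[0,0,0],[0,0,0],[0,0,0]], grip=[0.2,0.2,0.2,0.2,0.2,-0.8,-0.8,-0.8,-0.8,-0.8,-0.8,-0.8,-0.8,-0.8])

```text
clock: 25.98
tool_pos: [0.4396, 0.2586, 0.1046]
eef_rot: [0.046, 0.999, 0.001, 0.001]
contact_force: [-0.3, 0.0, -0.9]
opening: 0.097
finger_force: 0.0
```

```bash
python3 - <<'E'
from h import *
o=np.array([.5486,.248]);u=np.array([.9957,-.0924])
print((r.get_state()["tool_pos"][:2]-o)@np.c_[u,[-u[1],u[0]]])
plan([*o,.105],-5.3)
cv2.imwrite("pics/w6.png",r.snapshot("wrist"))
E
```

```text
[-0.10954194  0.00045509]
t 25.98 tcp [0.4396 0.2586 0.1046] tilt 0.1 yaw 174.68 q7 [-0.56  0.88 -0.11  2.04  0.37  0.23  0.49] F [-0.31  0.02 -0.9 ] open 0.097
turn [ 0.07  0.07 -0.02] first, rows 1 each [ 0.07  0.07 -0.02]
then shift [-0.1095 -0.0005 -0.0004] rows 3 each [-0.0365 -0.0002 -0.0001]
```

View pics/w6.png

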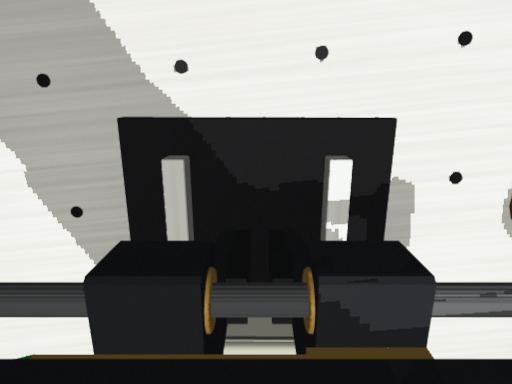

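The wrist view shows the closed fingers centred between the rails (inner edges at u≈190 and 325), behind the case's end. I'm pushing it forward.

Request:
play_rows(translation=[[-0.01,0,0],[-0.01,0,0],[-0.005,0,0],[-0.005,0,0],[-0.008,0,0],[-0.008,0,0],[-0.008,0,0],[-0.008,0,0],[-0.008,0,0],[-0.008,0,0],[-0.008,0,0],[-0.006,0,0],[-0.004,0,0]], delta_rot=[[0,0,0],[0,0,0],[0,0,0],[0,0,0],[0,0,0],[0,0,0],[0,0,0],[0,0,0],[0,0,0],[0,0,0],[0,0,0],[0,0,0],[0,0,0]], grip=[-0.8,-0.8,-0.8,-0.8,-0.8,-0.8,-0.8,-0.8,-0.8,-0.8,-0.8,-0.8,-0.8])

```text
clock: 27.65
tool_pos: [0.5336, 0.2495, 0.1036]
eef_rot: [0.046, 0.999, -0.0, -0.001]
contact_force: [-5.2, 1.2, 3.3]
opening: 0.107
finger_force: 2.6
```

Request:
play_rows(translation=[[-0.004,0,0],[-0.003,0,0],[-0.002,0,0],[0,0,0]], delta_rot=[[0,0,0],[0,0,0],[0,0,0],[0,0,0]], grip=[-0.8,-0.8,-0.8,-0.8])

```text
clock: 28.15
tool_pos: [0.5439, 0.2484, 0.1035]
eef_rot: [0.046, 0.999, 0.0, 0.0]
contact_force: [-2.9, -0.1, -0.4]
opening: 0.099
finger_force: 1.4
```

Request:
play_rows(translation=[[-0.002,0,0],[-0.002,0,0],[0,0,0]], delta_rot=[[0,0,0],[0,0,0],[0,0,0]], grip=[-0.8,-0.8,-0.8])

```text
clock: 28.52
tool_pos: [0.5483, 0.248, 0.1036]
eef_rot: [0.047, 0.999, 0.0, 0.001]
contact_force: [-0.7, 0.8, -1.8]
opening: 0.098
finger_force: 0.8
```

Request:
play_rows(translation=[[-0.002,0,0],[0,0,0]], delta_rot=[[0,0,0],[0,0,0]], grip=[-0.8,-0.8])

```text
clock: 28.78
tool_pos: [0.5489, 0.248, 0.1037]
eef_rot: [0.046, 0.999, -0.0, -0.001]
contact_force: [-5.8, 1.5, 0.2]
opening: 0.099
finger_force: 2.4
```

Request:
play_rows(translation=[[-0.002,0,0],[0,0,0]], delta_rot=[[0,0,0],[0,0,0]], grip=[-0.8,-0.8])

```text
clock: 29.02
tool_pos: [0.5491, 0.248, 0.1036]
eef_rot: [0.046, 0.999, -0.001, -0.002]
contact_force: [-9.6, 0.9, 4.5]
opening: 0.098
finger_force: 4.4
```

Request:
play_rows(translation=[[-0.003,0,0],[0,0,0]], delta_rot=[[0,0,0],[0,0,0]], grip=[-0.8,-0.8])

```text
clock: 29.28
tool_pos: [0.5494, 0.248, 0.1036]
eef_rot: [0.045, 0.999, -0.001, -0.005]
contact_force: [-15.4, 0.0, 8.7]
opening: 0.099
finger_force: 7.3
```

Request:
play_rows(translation=[[0.01,0,0],[0.03,0,0],[0.04,0,0],[0,0,-0.04],[0,0,-0.05],[0,0,-0.05],[0.02,-0.03,-0.02],[0.02,-0.04,0],[0,-0.04,0],[0,-0.04,0],[0,-0.04,0],[0,0,0],[0,0,0]], delta_rot=[[0,0,0],[0,0,0],[0,0,0],[0,0,0],[0,0,0],[0,0,0],[0,0,0],[0,0,0],[0,0,0],[0,0,0],[0,0,0],[0,0,0],[0,0,0]], grip=[-0.8,-0.8,-0.8,-0.8,-0.8,-0.8,-0.8,-0.8,-0.8,-0.8,-0.8,-0.8,-0.8])

```text
clock: 30.9
tool_pos: [0.4189, 0.0701, 0.2642]
eef_rot: [0.047, 0.999, 0.001, 0.002]
contact_force: [0.7, 0.0, -0.5]
opening: 0.097
finger_force: 0.0
```

```bash
python3 - <<'E'
from h import *
a=r.snapshot("scene");b=r.snapshot("top")
A=cv2.resize(a[130:300,80:430],(800,389),interpolation=cv2.INTER_CUBIC)
B=cv2.resize(b[120:250,160:410],(400,208),interpolation=cv2.INTER_CUBIC);B=np.hstack([B,np.zeros((208,400,3),np.uint8)])
cv2.imwrite("pics/f.png",np.vstack([A,B]))
T=cv2.imread("pics/t.png")
o=np.array([.5486,.248]);u=np.array([.9957,-.0924])
for n in["top"]:
  for d in r.silhouettes(n,"case_1"):
    ys,xs=np.nonzero(d["pixels"]);p=ray(n,(xs.mean(),ys.mean()),.055);print(n,round(d["confidence"],2),len(xs),p.round(3))
# near end of lid should sit at scanner x=.010, z=.058
for x in(.0,.01,.02):print("expect near end px top",proj("top",[*(o+x*u),.058]).round(1))
c=np.array([proj("top",[*(o+x*u+.015*np.array([-u[1],u[0]])),.058]) for x in np.arange(-.03,.05,.004)])
print([int(b.max(2)[int(round(v)),int(round(w))]) for w,v in c])
plan([.4,0,.3])
E
```

```text
top 0.98 815 [ 0.233 -0.309  0.055]
top 0.89 478 [0.571 0.018 0.055]
top 0.88 488 [0.615 0.236 0.055]
top 0.83 789 [ 0.803 -0.253  0.055]
top 0.78 711 [ 0.493 -0.16   0.055]
top 0.73 737 [ 0.536 -0.266  0.055]
top 0.2 4414 [ 0.523 -0.285  0.055]
expect near end px top [201.6 186.7]
expect near end px top [202. 184.]
expect near end px top [202.4 181.3]
[24, 29, 30, 25, 23, 32, 27, 23, 32, 72, 137, 175, 167, 164, 166, 167, 167, 169, 167, 172]
t 31.05 tcp [0.4182 0.0708 0.2639] tilt 0.11 yaw 174.8 q7 [-0.07  0.52 -0.31  2.18  0.34  0.48  0.84] F [0.03 0.17 0.06] open 0.1
then shift [ 0.0116 -0.0721 -0.0362] rows 2 each [ 0.0058 -0.036  -0.0181]
```

View pics/f.png

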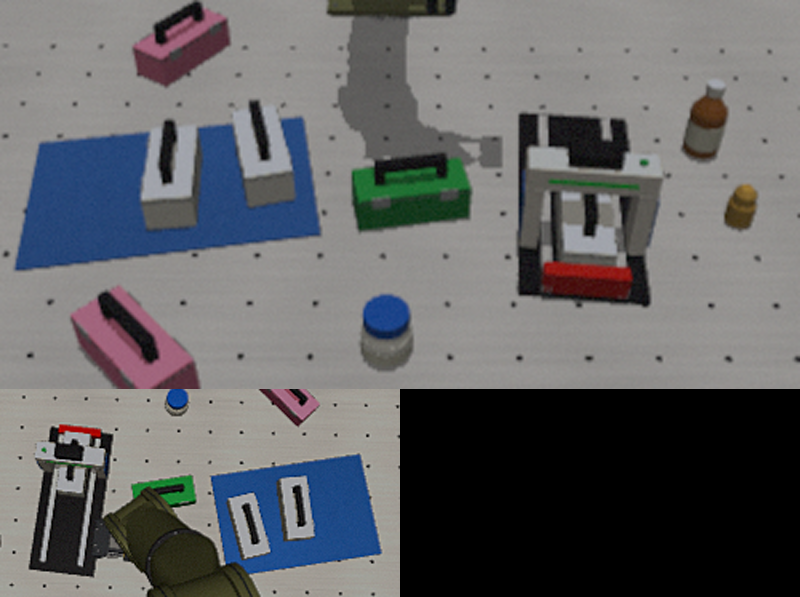

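The final pictures show the loaded case against the red stop (585,280 in the crop), with its near end at scanner x ≈ 9 mm where 10 mm is expected. Both empty cases are upright where they stood, and the bystanders are undisturbed.

```bash
python3 -c "
from h import *
print(r.finish_job())"
```

```text
the job is handed in; nothing more can be done
None
```

The case at the far right of the mat (y ≈ −0.38) was the loaded one, at about 6.6 N. It is now home against the red stop, both empty cases are back where they stood, and I handed the job in at about 31 s; no verdict came back.

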